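Open the crokinole disc box out flat

ROBOT

A 6-joint arm with a two-finger parallel gripper is mounted at the origin on the work surface. World frame = base frame: x ahead of the robot, y to its left, z up, the work surface at z = 0. Lengths are in m, angles in degrees, forces in N, time in s.
With the tool pointing down it reaches from about 0.375 to 0.9 m from the base axis. Payload 3.1 kg.
Tool frame: the origin (TCP) lies at the very end of the fingers, on their centre line; the grasp point (between the pads) lies behind it (bot.grip_depth is the z of the grasp point in the tool frame, in m); z points along the fingers, y is the direction in which the jaws open and shut (so a half turn about z gives the same grasp; the last joint's range is limited). The gripper opens to 87 mm and grips with 3 to 60 N. Pads are 19 mm wide; open, the fingers measure 117 mm over their backs; the gripper's body (75 mm by 190 mm) begins 51 mm behind the grasp point.
Start: joints at [65.861, 30.224, 82.088, -0, 67.689, -10.227], TCP at [0.15, 0.607, 0.223] pointing down, gripper open.
Joint ranges: [-176.69, 176.69], [-43.24, 126.21], [12.49, 139.97], [-82, 262], [0, 151.66], [-163.58, 163.58]. Speed limits (degrees/s): [159.86, 159.86, 180, 180, 180, 180].

INTERFACE

Orientations are given as a 3x3 rotation matrix whose columns are the frame's x, y, z axes.
In Python, from rig import bot, vision gives the robot as it stands. The module is installed in compiled form; this text tells all that it offers.
- The arm moves only by the shell command python3 -m jog 'ROWS'. ROWS is JSON, a list of rows, each a list of 3 entries, a list of its own where there are three numbers: the shift along the tool's x, y, z in mm, then the turn, a rotation vector about the tool's x, y, z in degrees, then the closure, from 0 (fully open) to 1 (shut). In form: [[[dx, dy, dz], [wx, wy, wz], fingers], ...]. A call has 1 to 12 rows; each row is the pose to reach, as a shift and turn from the pose commanded when the call began, along the tool's axes at that moment; what a row does not reach only later rows make up. A row lasts 1/12 s, in which the tool goes at most 41.7 mm and 7.16 degrees, less where a joint would pass 70% of its speed; a pose out of reach is approached as far as the arm can. A call with a gripper value outside its range is refused whole. The fingers move at their own pace and stop on an object; the grip force is fixed at half the most. Time passes only in rows, so rows that repeat a pose let the fingers close. It gives the time, the measured TCP pose, the force and the opening at its end, in the units of the state.
- bot.read_state(): the state, without advancing time (a new reading comes with each control period).
- vision.capture(name): name is "scene" or "top" or "wrist"; returns the picture (480x640x3 uint8, red, green, blue); there is no depth.
- vision.camera_info(name): a dict with "intrinsics" (3x3 intrinsics, pixels), "camera_from_world" (4x4, takes a point from world to camera coordinates); the wrist camera has in their place "mount" (4x4, takes a point from camera to tool coordinates, whose origin is the TCP and whose axes are the flange's). Camera axes: x right, y up, looking along -z (the intrinsics and any distortion apply to the point x, -y, -z); pixel columns grow to the right and rows downward; lengths in m; the calibration is good to about 2 mm. A picture is of the moment at which its call begins: read the wrist's pose just before it. camera_info takes no time and is no camera call.
- bot.hand_in(): hands the job in, once; it reports no verdict.
The state is a dict: "time_s": time; "joint_positions": joint angles; "qvel": joint speeds; "tau": joint torques, N m; "position": TCP position; "tcp_rot": TCP orientation; "force": force on the tool from outside, world axes, zero at the start; "moment": the same for the moment, N m; "opening": opening from 0.0 (shut) to 1.0 (fully open).
Only numpy, scipy, OpenCV 4.12 (cv2) and the standard library are available. Lean on these libraries where they do the work, as an engineer would, in place of code of your own. Each camera call takes 0.05 s, during which the arm holds its last target. There are 200 camera calls.

TASK

Open the maple disc box right out for play: with a fingertip under the lip of its lid, push the lid up and over its hinges, then press it down on the far side of the hinges until it lies flat on the countertop. Work gently, by pushing only: do not pinch the lid or press hard on the box, do not fling the lid or let it slam, and leave the cup and the two loose discs where they are.

Things in the scene. Friction and masses are not known exactly. Their poses are not given: they have to be found in the camera images.
- disc_box: Fixed lower half of a hinged maple box, screwed to the countertop. Shut, the box is 86 mm deep (its x), 230 mm wide (its y), 44 mm high: two equal 22 mm halves, walls 7 mm thick. Origin: centre of the underside, on the countertop; x points level from lip side to hinge side, z up. Five light and five black discs sit fast in recesses in it, tops 16.5 mm above the countertop.
- lid (a joint): Hinge angle of the lid, rad: 0 shut, 1.57 upright, 3.14 folded right over, lying flat on the countertop beyond the hinge (on the box's +x side), where it stops. Starts shut or up to 0.22 ajar. The lid weighs 0.12 to 0.22 kg; its hinge is stiff, so it stays at any angle where it is left; up to 3 N at the free edge moves it.
- hinge (a point): Middle of the hinge axis: 45 mm from the box's centre along its +x, 22 mm above the countertop; the axis runs along the box's y.
- lip (a point): Middle of the lip's free edge, at its underside; moves with the lid, 104 mm from the hinge axis along the lid and 14 mm off it. The lip is the lid's 8 mm thick panel overhanging the lid's free-side wall by 16 mm along the whole 230 mm width. Shut: 59 mm from the box's centre along its -x, 36 mm above the countertop, with free space below.
- lid_inside (a point): Middle of the lid's inner face, 45 mm from the hinge axis; its z axis points into the wood (up when shut, down when folded over). The lid is a shallow tray: round this face stand walls 7 mm thick and 14 mm deep, outer faces 2 mm and 88 mm from the hinge axis. Folded flat, this face is 8 mm above the countertop, the wall rims 22 mm.
- cup: Loose clear plastic cup, upright, 76 mm across the rim, 95 mm high, near the box. Origin: centre of its underside. To be left alone.
- disc_light: Loose light wooden crokinole disc, 32 mm across, 10 mm thick, lying on the countertop near the box. Origin: centre of its underside. To be left alone.
- disc_black: Loose black crokinole disc, 32 mm across, 10 mm thick, lying on the countertop near the box. Origin: centre of its underside. To be left alone.

How it is judged:
By the outcome, as a careful person would: the job done as asked, in the order asked, and still so for the second after the job is handed in, with the robot touching nothing.
It also fails if it takes over 45 s, if anything falls off the work surface, if the arm or the gripper's body presses on something with over 40 N, if the wrist force passes 120 N, or if a joint passes its speed limit or range.

## Working session

There is one attempt and no reset: what is moved stays moved. The work goes in short steps, Python scripts to look and compute and a shell command to move; the robot and the scene stay as the last step left them, time stands still between calls to the robot, and variables do not carry over. Pictures are saved under pics/ and viewed, about 8 in all and at most 12, crops included, and the job is handed in when it is done.

```bash
mkdir -p pics; python3 - <<'E'
from rig import bot, vision
import cv2,numpy as np
np.set_printoptions(precision=4,suppress=True)
for n in ("scene","top"):
    cv2.imwrite(f"pics/{n}1.png",vision.capture(n)[:,:,::-1])
    i=vision.camera_info(n);print(n,i)
s=bot.read_state();print(s,bot.grip_depth)
E
```

```text
scene {'intrinsics': array([[451.9645,   0.    , 315.293 ],
       [  0.    , 451.9645, 236.8929],
       [  0.    ,   0.    ,   1.    ]]), 'camera_from_world': array([[ 0.7079,  0.7061,  0.0185, -0.483 ],
       [-0.4892,  0.4711,  0.734 ,  0.2374],
       [ 0.5096, -0.5286,  0.6789, -1.1387],
       [ 0.    ,  0.    ,  0.    ,  1.    ]])}
top {'intrinsics': array([[459.4456,   0.    , 318.206 ],
       [  0.    , 459.4456, 237.6659],
       [  0.    ,   0.    ,   1.    ]]), 'camera_from_world': array([[-0.0732, -0.9973,  0.0018,  0.1123],
       [ 0.9743, -0.0712,  0.2136, -0.6134],
       [-0.2129,  0.0174,  0.9769, -0.6776],
       [ 0.    ,  0.    ,  0.    ,  1.    ]])}
{'time_s': 0.1, 'joint_positions': array([ 65.8603,  30.274 ,  82.1476,   0.    ,  67.6889, -10.2269]), 'qvel': array([ 0.0559, -0.1231, -0.2707,  0.0955,  0.0248, -0.0054]), 'tau': array([ -0.0009, -44.0985, -17.715 ,   0.0634,   0.0534,  -0.    ]), 'position': array([0.15  , 0.6061, 0.2217]), 'tcp_rot': array([[-0.9707,  0.2404, -0.0008],
       [ 0.2404,  0.9707, -0.0018],
       [ 0.0003, -0.0019, -1.    ]]), 'force': array([ 0.5659, -0.211 , -0.2441]), 'moment': array([-0.0197, -0.0096, -0.0317]), 'opening': 0.9999450889930129} -0.0187
```

View pics/top1.png

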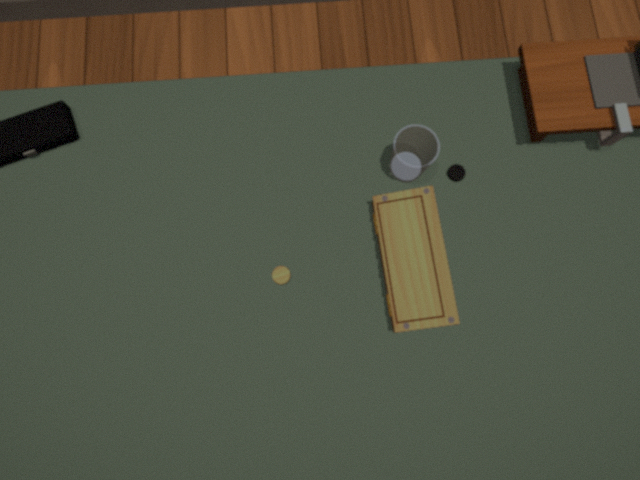

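View pics/scene1.png

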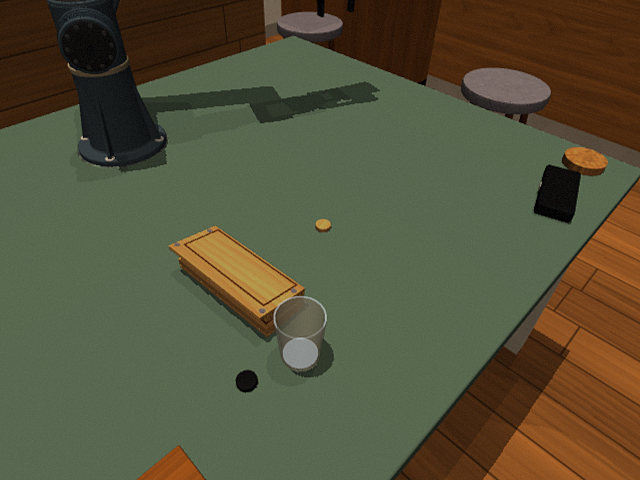

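```bash
python3 - <<'E'
import cv2,numpy as np
a=cv2.imread("pics/top1.png")[120:345,350:480];b=cv2.imread("pics/scene1.png")[215:400,160:340]
a=cv2.resize(a,None,fx=2.6,fy=2.6,interpolation=cv2.INTER_CUBIC);b=cv2.resize(b,None,fx=2.5,fy=2.5,interpolation=cv2.INTER_CUBIC)
o=np.zeros((590,800,3),np.uint8);o[:a.shape[0],:a.shape[1]]=a;o[:b.shape[0],345:345+b.shape[1]]=b
cv2.imwrite("pics/crop.png",np.clip(o*1.8,0,255).astype(np.uint8))
E
```

```text
(no output)
```

View pics/crop.png

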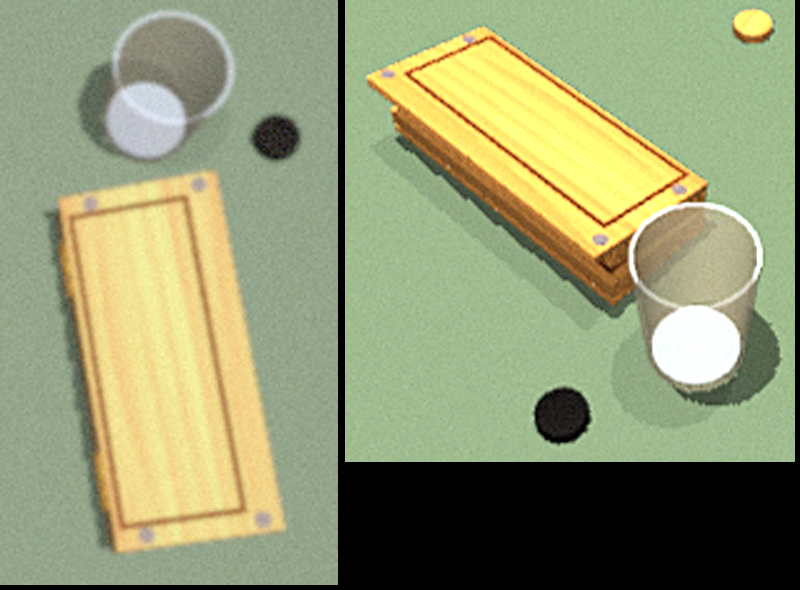

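```bash
cat > h.py <<'E'
from rig import bot, vision
import cv2,numpy as np
from scipy.optimize import least_squares
np.set_printoptions(precision=4,suppress=True)
I={n:vision.camera_info(n) for n in("scene","top")}
def proj(n,P):
    K,T=I[n]["intrinsics"],I[n]["camera_from_world"]
    c=np.atleast_2d(P)@T[:3,:3].T+T[:3,3]
    return np.c_[K[0,2]+K[0,0]*c[:,0]/-c[:,2],K[1,2]-K[1,1]*c[:,1]/-c[:,2]]
def onplane(n,uv,z):
    K,T=I[n]["intrinsics"],I[n]["camera_from_world"]
    d=T[:3,:3].T@np.array([(uv[0]-K[0,2])/K[0,0],-(uv[1]-K[1,2])/K[1,1],-1]);o=-T[:3,:3].T@T[:3,3]
    return o+d*(z-o[2])/d[2]
def lidpt(p,r,h,y):  # r along lid from hinge, h off hinge plane (up when shut), y box y
    x,yy,yaw,a=p
    q=np.array([.045-r*np.cos(a)+h*np.sin(a)*1,y,.022+r*np.sin(a)+h*np.cos(a)])
    c,s=np.cos(yaw),np.sin(yaw)
    return np.array([x+c*q[0]-s*q[1],yy+s*q[0]+c*q[1],q[2]])
E
python3 - <<'E'
from h import *
k=[(.002,.022,-.115),(.104,.022,-.115),(.104,.022,.115),(.002,.022,.115)]
t=np.array([(373.1,196.5),(433.1,186.2),(460,322.7),(394.6,331.9)])
s=np.array([(304.8,289.4),(261.2,317.8),(169.2,245.8),(217.6,226.2)])
def f(p):
    P=np.array([lidpt(p,*q) for q in k]);return np.r_[(proj("top",P)-t).ravel(),(proj("scene",P)-s).ravel()]
r=least_squares(f,[.6,-.05,1.6,.1]);p=r.x;print(p,np.degrees(p[2:]),r.fun.reshape(-1,2))
print("lip",lidpt(p,.104,.014,0),"hinge",lidpt(p,0,0,0))
print("light",onplane("top",(281,275),.01),"black",onplane("top",(456,173),.01),onplane("scene",(247,380),.01))
print("cup",onplane("top",(406,166),.003),onplane("top",(416,146),.095))
print("folded corners",lidpt((*p[:3],np.pi),.104,.014,.115),lidpt((*p[:3],np.pi),.104,.014,-.115))
E
```

```text
[ 0.5795 -0.0843  1.6244  0.1634] [93.07   9.362] [[-0.1167 -1.2684]
 [ 0.4866 -1.2295]
 [-0.0539  0.86  ]
 [ 0.2431  0.0876]
 [ 1.4518 -1.4158]
 [-0.7768  0.6946]
 [ 0.0986 -0.3274]
 [-1.2342 -1.5038]]
lip [ 0.5824 -0.1396  0.0527] hinge [ 0.5771 -0.0394  0.022 ]
light [0.5716 0.1346 0.01  ] black [ 0.733  -0.1899  0.01  ] [ 0.7364 -0.1944  0.01  ]
cup [ 0.7555 -0.1033  0.003 ] [ 0.7543 -0.1021  0.095 ]
folded corners [0.4567 0.0583 0.008 ] [0.6863 0.0706 0.008 ]
```

```bash
cat >> h.py <<'E'
from scipy.spatial.transform import Rotation as Ro
BOX=np.array([.5795,-.0843,1.6244])
def pose(u,w,th,by=.015):
    "TCP pose (mm from hinge axis: u over the hinge, w up); th tilt deg"
    c,s=np.cos(BOX[2]),np.sin(BOX[2]); ex=np.array([c,s,0]);ey=np.array([-s,c,0])
    p=np.array([BOX[0],BOX[1],.022+w/1000])+ex*(.045+u/1000)+ey*by
    R0=np.c_[ex,-ey,[0,0,-1]]
    return p,R0@Ro.from_euler('y',th,degrees=True).as_matrix()
def lead(u,w,th): # TCP that puts the leading tip corner at u,w
    t=np.radians(th);return pose(u-9.5*np.cos(t),w-9.5*np.sin(t),th)
def lid(a,r,h):
    a=np.radians(a);return -r*np.cos(a)+h*np.sin(a),r*np.sin(a)+h*np.cos(a)
def row(g):
    s=bot.read_state();R=s["tcp_rot"]
    print((R.T@(g[0]-s["position"])*1000).round(1).tolist(),Ro.from_matrix(R.T@g[1]).as_rotvec(degrees=True).round(1).tolist())
def st():
    s=bot.read_state();c,sn=np.cos(BOX[2]),np.sin(BOX[2])
    d=s["position"]-[BOX[0],BOX[1],.022];R=s["tcp_rot"]
    print("t",s["time_s"],"u,w",1000*(c*d[0]+sn*d[1]-.045),1000*d[2],"th",np.degrees(np.arctan2(R[:2,2]@[c,sn],-R[2,2])),"F",s["force"],"J",s["joint_positions"])
E
python3 - <<'E'
from h import *
print(vision.camera_info("wrist")["mount"])
row(pose(-150,110,0)); row(pose(-150,60,45))
E
```

```text
[[-0.0013  0.9569  0.2905  0.0799]
 [ 1.      0.0017 -0.0009  0.0005]
 [-0.0013  0.2905 -0.9569 -0.1626]
 [ 0.      0.      0.      1.    ]]
[-599.3, -671.5, 90.7] [-0.1, 0.1, 73.0]
[-599.3, -671.4, 140.7] [-28.7, 38.7, 69.0]
```

```bash
python3 -m jog '[[[-299,-335,45],[0,0,36],1],[[-599,-671,60],[0,0,73],1],[[-599,-671,60],[0,0,73],1],[[-599,-671,60],[0,0,73],1],[[-599,-671,60],[0,0,73],1],[[-599,-671,60],[0,0,73],1],[[-599,-671,60],[0,0,73],1],[[-599,-671,60],[0,0,73],1],[[-599,-671,60],[0,0,73],1],[[-599,-671,60],[0,0,73],1],[[-599,-671,60],[0,0,73],1],[[-599,-671,60],[0,0,73],1]]'; python3 -c "
from h import *
st();row(pose(-150,60,45))"
```

```text
time_s: 1.1
position: [0.3835, 0.1637, 0.1885]
tcp_rot: [[-0.053, 0.999, -0.0], [0.999, 0.053, 0.0], [0.0, -0.0, -1.0]]
force: [0.5, -0.3, 0.4]
opening: 0.175
t 1.1 u,w 213.10184637174729 166.48681618848286 th 0.002266757712227784 F [ 0.5118 -0.2891  0.4126] J [  7.6684  17.5869 112.8151   0.0039  49.6063   4.6326]
[-363.0, 167.6, 106.4] [0.0, 45.0, -0.0]
```

```bash
python3 -m jog '[[[-120,56,0],[0,0,0],1],[[-120,56,0],[0,0,0],1],[[-120,56,0],[0,0,0],1],[[-363,168,10],[0,22,0],1],[[-363,168,10],[0,22,0],1],[[-363,168,10],[0,22,0],1],[[-363,168,10],[0,22,0],1],[[-363,168,10],[0,45,0],1],[[-363,168,10],[0,45,0],1],[[-363,168,10],[0,45,0],1],[[-363,168,50],[0,45,0],1],[[-363,168,80],[0,45,0],1]]'; python3 -c "
from h import *
st();u,w=lid(9.4,104,14);k=.707
row(pose(-150,60,45))
row(lead(u+12*k-35,w-12*k,45));row(lead(u+12*k-3,w-12*k,45))
for n in('scene',):
  cv2.imwrite('pics/s2.png',vision.capture(n)[:,:,::-1])"
```

```text
time_s: 2.1
position: [0.5718, -0.1941, 0.1048]
tcp_rot: [[-0.036, 0.999, -0.032], [0.708, 0.048, 0.704], [0.705, 0.002, -0.709]]
force: [-0.5, 0.8, -0.3]
opening: 0.002
t 2.1 u,w -154.27825928773203 82.75721891679191 th 44.82637593352167 F [-0.4581  0.832  -0.3313] J [-44.1078  50.7697  75.7209  28.8921  89.4818 -56.74  ]
[-13.0, -1.5, 19.1] [0.3, 0.2, -0.1]
[-32.6, -1.7, 62.2] [0.3, 0.2, -0.1]
[-10.0, -1.9, 84.8] [0.3, 0.2, -0.1]
```

View pics/s2.png

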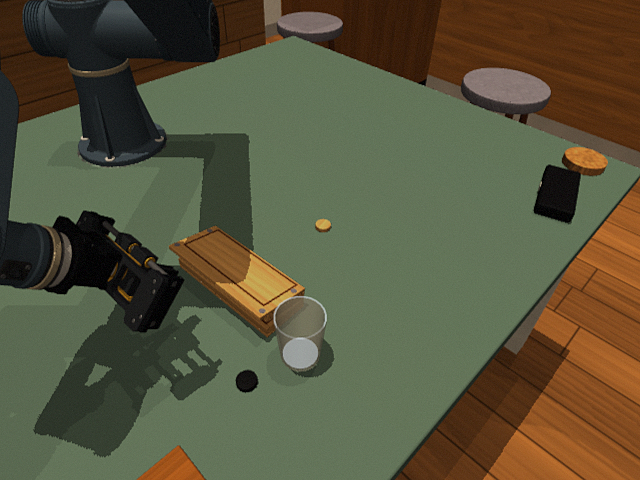

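```bash
python3 -m jog '[[[-16,-1,31],[0,0,0],1],[[-33,-2,62],[0,0,0],1],[[-33,-2,62],[0,0,0],1],[[-26,-2,69],[0,0,0],1],[[-20,-2,75],[0,0,0],1],[[-15,-2,80],[0,0,0],1],[[-12,-2,83],[0,0,0],1],[[-12,-2,83],[0,0,0],1]]'; python3 -c "
from h import *
st()
a=vision.capture('scene')[200:350,100:300];b=vision.capture('top')[160:340,360:540]
a=cv2.resize(a,(533,400),interpolation=2);b=cv2.resize(b,(260,260),interpolation=2)
o=np.zeros((400,800,3),np.uint8);o[:,:533]=a;o[:260,540:]=b
cv2.imwrite('pics/s3.png',np.clip(o[:,:,::-1]*1.7,0,255).astype('uint8'))"
```

```text
time_s: 2.82
position: [0.5672, -0.1384, 0.0433]
tcp_rot: [[-0.041, 0.999, -0.036], [0.709, 0.054, 0.703], [0.704, 0.004, -0.71]]
force: [1.2, -2.3, 0.0]
opening: 0.005
t 2.8167 u,w -98.34034055023392 21.26860111462858 th 44.76185132177437 F [ 1.2285 -2.2958  0.0062] J [-40.8564  53.9983  81.5965  31.0548  80.414  -59.4587]
```

View pics/s3.png

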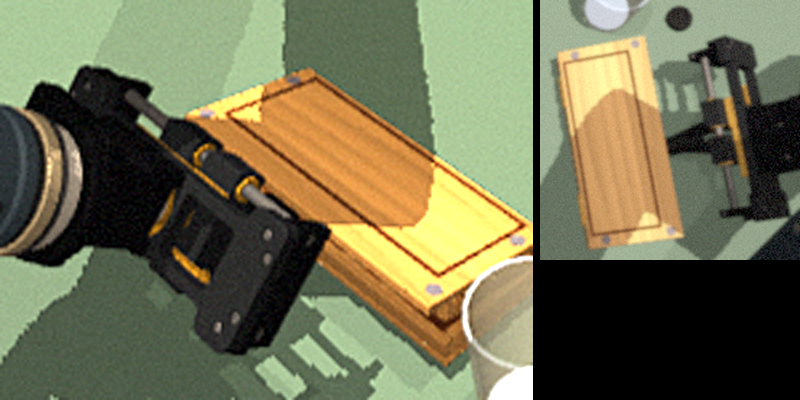

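```bash
cat >> h.py <<'E'
def path(a,d=10,hf=9.5):
    E=np.array(lid(a,104,14))
    th=min(45,max(0,90-a));t=np.radians(th)
    z=np.array([np.sin(t),-np.cos(t)]);x=np.array([np.cos(t),np.sin(t)])
    if a<=90: T=E+d*z-hf*x
    elif a<=150: T=np.array(lid(a,np.interp(a,[90,130,150],[104-d,100,103]),14))-[hf,0]
    else: T=E-[np.interp(a,[150,180],[hf,5.5]),0]
    return pose(*T,th)
def rows(a0,a1,n=12):
    for a in np.linspace(a0,a1,n): print(round(a),end=" ");row(path(a))
E
python3 -c "
from h import *
rows(11,33)"
```

```text
11 [-1.4, 0.7, 0.1] [0.1, 0.1, 0.1]
13 [1.9, 0.7, -1.5] [0.1, 0.1, 0.1]
15 [5.2, 0.7, -3.0] [0.1, 0.1, 0.1]
17 [8.6, 0.7, -4.3] [0.1, 0.1, 0.1]
19 [12.1, 0.7, -5.5] [0.1, 0.1, 0.1]
21 [15.6, 0.7, -6.6] [0.1, 0.1, 0.1]
23 [19.1, 0.7, -7.6] [0.1, 0.1, 0.1]
25 [22.7, 0.7, -8.4] [0.1, 0.1, 0.1]
27 [26.3, 0.7, -9.2] [0.1, 0.1, 0.1]
29 [29.9, 0.7, -9.8] [0.1, 0.1, 0.1]
31 [33.5, 0.8, -10.2] [0.1, 0.1, 0.1]
33 [37.2, 0.8, -10.6] [0.1, 0.1, 0.1]
```

```bash
python3 -m jog '[[[1,1,0],[0,0,0],1],[[3,1,-1],[0,0,0],1],[[5,1,-3],[0,0,0],1],[[9,1,-4],[0,0,0],1],[[12,1,-5],[0,0,0],1],[[16,1,-6],[0,0,0],1],[[19,1,-7],[0,0,0],1],[[23,1,-8],[0,0,0],1],[[26,1,-9],[0,0,0],1],[[30,1,-9],[0,0,0],1],[[33,1,-10],[0,0,0],1],[[37,1,-10],[0,0,0],1]]'; python3 -c "
from h import *
st();rows(35,57)
a=vision.capture('scene')[150:350,60:340];b=vision.capture('top')[160:340,360:540]
a=cv2.resize(a,(533,400),interpolation=2);b=cv2.resize(b,(260,260),interpolation=2)
o=np.zeros((400,800,3),np.uint8);o[:,:533]=a;o[:260,540:]=b
cv2.imwrite('pics/s4.png',np.clip(o[:,:,::-1]*1.7,0,255).astype('uint8'))"
```

```text
time_s: 3.92
position: [0.5657, -0.1182, 0.0749]
tcp_rot: [[-0.038, 0.999, -0.038], [0.706, 0.054, 0.706], [0.707, -0.0, -0.707]]
force: [-0.8, -2.0, -0.1]
opening: 0.003
t 3.9167 u,w -78.13325075446544 52.889115870832555 th 45.02378671437542 F [-0.7671 -1.9877 -0.0978] J [-39.6254  50.8531  83.2726  31.6891  81.5176 -57.7664]
35 [4.1, 0.6, -2.2] [-0.0, -0.0, 0.0]
37 [7.7, 0.6, -2.3] [-0.0, -0.0, 0.0]
39 [11.4, 0.6, -2.2] [-0.0, -0.0, 0.0]
41 [15.1, 0.6, -2.1] [-0.0, -0.0, 0.0]
43 [18.7, 0.6, -1.8] [-0.0, -0.0, 0.0]
45 [22.4, 0.6, -1.3] [-0.0, -0.0, 0.0]
47 [25.6, 0.6, -1.1] [-0.0, -2.0, 0.0]
49 [28.9, 0.6, -0.8] [-0.0, -4.0, 0.0]
51 [32.2, 0.6, -0.4] [-0.0, -6.0, 0.0]
53 [35.4, 0.6, 0.2] [-0.0, -8.0, 0.0]
55 [38.6, 0.6, 0.9] [-0.0, -10.0, 0.0]
57 [41.8, 0.6, 1.7] [-0.0, -12.0, 0.0]
```

View pics/s4.png

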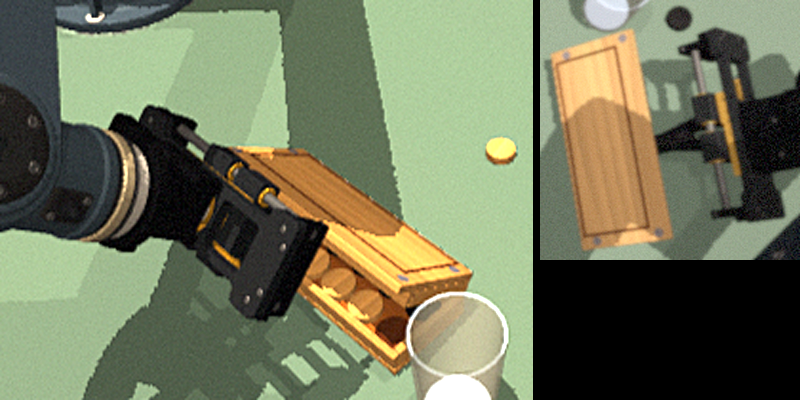

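Lid is lifting, with the tip still under the lip (top view about (665,145)) and about 2 N. Continuing.

```bash
python3 -m jog '[[[4,0,-1],[0,0,0],1],[[8,0,-2],[0,0,0],1],[[11,0,-2],[0,0,0],1],[[15,0,-2],[0,0,0],1],[[19,0,-1],[0,0,0],1],[[22,0,-1],[0,0,0],1],[[26,0,-1],[0,-2,0],1],[[29,0,-1],[0,-4,0],1],[[32,0,0],[0,-6,0],1],[[35,0,0],[0,-8,0],1],[[39,0,1],[0,-10,0],1],[[42,0,2],[0,-12,0],1]]'; python3 -c "
from h import *
st();rows(59,81)"
```

```text
time_s: 5.02
position: [0.5641, -0.0875, 0.1035]
tcp_rot: [[-0.045, 0.999, -0.029], [0.838, 0.054, 0.542], [0.543, 0.0, -0.84]]
force: [-0.3, -1.6, -0.4]
opening: 0.001
t 5.0167 u,w -47.37743088374787 81.4803151679182 th 32.898543462661735 F [-0.3486 -1.6183 -0.3657] J [-34.0482  42.8143  88.8367  27.137   71.7497 -51.1699]
59 [3.1, 0.6, 0.3] [0.0, -1.9, 0.0]
61 [6.4, 0.6, 0.7] [0.0, -3.9, 0.0]
63 [9.7, 0.6, 1.1] [0.0, -5.9, 0.0]
65 [12.9, 0.6, 1.7] [0.0, -7.9, 0.0]
67 [16.1, 0.6, 2.3] [0.0, -9.9, 0.0]
69 [19.3, 0.6, 3.1] [0.0, -11.9, 0.0]
71 [22.5, 0.6, 4.0] [0.0, -13.9, 0.0]
73 [25.6, 0.6, 5.0] [0.0, -15.9, 0.0]
75 [28.7, 0.6, 6.1] [0.0, -17.9, 0.0]
77 [31.7, 0.6, 7.3] [0.0, -19.9, 0.0]
79 [34.8, 0.6, 8.6] [0.0, -21.9, 0.0]
81 [37.7, 0.6, 10.0] [0.0, -23.9, 0.0]
```

```bash
python3 -m jog '[[[3,0,0],[0,-2,0],1],[[6,0,1],[0,-4,0],1],[[10,0,1],[0,-6,0],1],[[13,0,2],[0,-8,0],1],[[16,0,2],[0,-10,0],1],[[19,0,3],[0,-12,0],1],[[22,0,4],[0,-14,0],1],[[26,0,5],[0,-16,0],1],[[29,0,6],[0,-18,0],1],[[32,0,7],[0,-20,0],1],[[35,0,9],[0,-22,0],1],[[38,0,10],[0,-24,0],1]]'; python3 -c "
from h import *
st();rows(83,105)
a=vision.capture('scene')[100:350,60:410];b=vision.capture('top')[160:340,360:540]
a=cv2.resize(a,(533,400),interpolation=2);b=cv2.resize(b,(260,260),interpolation=2)
o=np.zeros((400,800,3),np.uint8);o[:,:533]=a;o[:260,540:]=b
cv2.imwrite('pics/s5.png',np.clip(o[:,:,::-1]*1.7,0,255).astype('uint8'))"
```

```text
time_s: 6.02
position: [0.5621, -0.0501, 0.1159]
tcp_rot: [[-0.053, 0.999, -0.008], [0.986, 0.054, 0.155], [0.155, 0.0, -0.988]]
force: [-0.0, -1.3, -1.6]
opening: 0.005
t 6.0167 u,w -9.876091117909304 93.85664567394905 th 8.922716570374373 F [-0.009  -1.3319 -1.5607] J [-20.9613  34.7999  95.2578  10.0963  54.0044 -30.267 ]
83 [2.9, 0.6, 0.5] [0.0, -1.9, 0.0]
85 [6.1, 0.6, 0.8] [0.0, -3.9, 0.0]
87 [9.4, 0.6, 1.2] [0.0, -5.9, 0.0]
89 [12.6, 0.6, 1.8] [0.0, -7.9, 0.0]
91 [15.8, 0.6, 2.5] [0.0, -8.9, 0.0]
93 [19.0, 0.6, 3.3] [0.0, -8.9, 0.0]
95 [22.2, 0.6, 4.2] [0.0, -8.9, 0.0]
97 [25.4, 0.6, 5.2] [0.0, -8.9, 0.0]
99 [28.5, 0.6, 6.4] [0.0, -8.9, 0.0]
101 [31.6, 0.6, 7.6] [0.0, -8.9, 0.0]
103 [34.6, 0.6, 9.0] [0.0, -8.9, 0.0]
105 [37.6, 0.6, 10.5] [0.0, -8.9, 0.0]
```

View pics/s5.png

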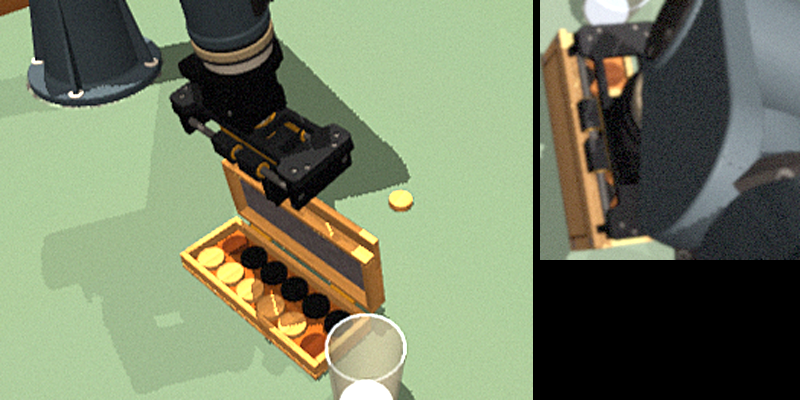

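```bash
python3 -m jog '[[[3,0,0],[0,-2,0],1],[[6,0,1],[0,-4,0],1],[[9,0,1],[0,-6,0],1],[[13,0,2],[0,-8,0],1],[[16,0,2],[0,-9,0],1],[[19,0,3],[0,-9,0],1],[[22,0,4],[0,-9,0],1],[[25,0,5],[0,-9,0],1],[[28,0,6],[0,-9,0],1],[[31,0,7],[0,-9,0],1],[[34,0,8],[0,-9,0],1],[[37,0,10],[0,-9,0],1]]'; python3 -c "
from h import *
st();rows(107,129)"
```

```text
time_s: 7.12
position: [0.56, -0.0122, 0.1112]
tcp_rot: [[-0.053, 0.999, -0.0], [0.999, 0.053, 0.0], [0.0, -0.0, -1.0]]
force: [-0.7, -0.8, 0.5]
opening: 0.007
t 7.1167 u,w 28.008352860207086 89.17088232182333 th 0.009927077077730974 F [-0.7426 -0.7535  0.5136] J [-12.6849  34.1468  97.1414   0.0091  48.724  -15.7555]
107 [4.1, 0.6, 0.9] [-0.0, -0.0, -0.0]
109 [7.3, 0.6, 2.2] [-0.0, -0.0, -0.0]
111 [10.4, 0.6, 3.5] [-0.0, -0.0, -0.0]
113 [13.5, 0.6, 4.9] [-0.0, -0.0, -0.0]
115 [16.5, 0.6, 6.5] [-0.0, -0.0, -0.0]
117 [19.5, 0.6, 8.2] [-0.0, -0.0, -0.0]
119 [22.4, 0.6, 9.9] [-0.0, -0.0, -0.0]
121 [25.3, 0.6, 11.8] [-0.0, -0.0, -0.0]
123 [28.1, 0.6, 13.8] [-0.0, -0.0, -0.0]
125 [30.9, 0.6, 15.9] [-0.0, -0.0, -0.0]
127 [33.6, 0.6, 18.1] [-0.0, -0.0, -0.0]
129 [36.2, 0.6, 20.4] [-0.0, -0.0, -0.0]
```

```bash
python3 -m jog '[[[4,0,1],[0,0,0],1],[[7,0,2],[0,0,0],1],[[10,0,3],[0,0,0],1],[[13,0,5],[0,0,0],1],[[16,0,6],[0,0,0],1],[[19,0,8],[0,0,0],1],[[22,0,10],[0,0,0],1],[[25,0,12],[0,0,0],1],[[28,0,14],[0,0,0],1],[[31,0,16],[0,0,0],1],[[34,0,18],[0,0,0],1],[[36,0,20],[0,0,0],1]]'; python3 -c "
from h import *
st();rows(131,153)
a=vision.capture('scene')[100:350,110:460];b=vision.capture('top')[160:340,300:480]
a=cv2.resize(a,(533,400),interpolation=2);b=cv2.resize(b,(260,260),interpolation=2)
o=np.zeros((400,800,3),np.uint8);o[:,:533]=a;o[:260,540:]=b
cv2.imwrite('pics/s6.png',np.clip(o[:,:,::-1]*1.7,0,255).astype('uint8'))"
```

```text
time_s: 8.12
position: [0.5582, 0.024, 0.091]
tcp_rot: [[-0.054, 0.999, 0.0], [0.999, 0.054, 0.0], [0.0, 0.0, -1.0]]
force: [-0.0, -2.0, 0.7]
opening: 0.006
t 8.1167 u,w 64.32343244653238 69.02659218847096 th 0.003504898347502356 F [-0.0216 -1.9799  0.6919] J [ -8.997   35.8964  98.0649   0.0085  46.0269 -12.097 ]
131 [2.4, 0.5, 2.6] [0.0, -0.0, 0.0]
133 [4.9, 0.5, 5.1] [0.0, -0.0, 0.0]
135 [7.3, 0.5, 7.7] [0.0, -0.0, 0.0]
137 [9.6, 0.5, 10.4] [0.0, -0.0, 0.0]
139 [11.9, 0.5, 13.1] [0.0, -0.0, 0.0]
141 [14.0, 0.5, 15.9] [0.0, -0.0, 0.0]
143 [16.0, 0.5, 18.9] [0.0, -0.0, 0.0]
145 [18.0, 0.5, 21.8] [0.0, -0.0, 0.0]
147 [19.8, 0.5, 24.9] [0.0, -0.0, 0.0]
149 [21.5, 0.5, 28.1] [0.0, -0.0, 0.0]
151 [24.1, 0.5, 30.9] [0.0, -0.0, 0.0]
153 [25.6, 0.5, 34.3] [0.0, -0.0, 0.0]
```

View pics/s6.png

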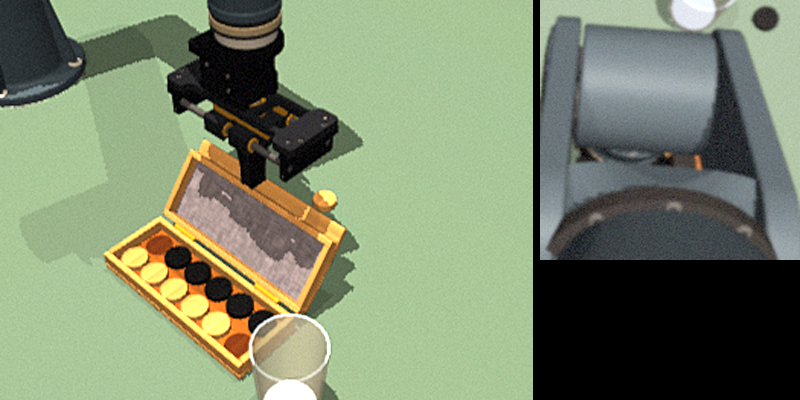

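```bash
python3 -m jog '[[[3,0,2],[0,0,0],1],[[5,0,5],[0,0,0],1],[[7,0,8],[0,0,0],1],[[10,0,10],[0,0,0],1],[[12,0,13],[0,0,0],1],[[14,0,16],[0,0,0],1],[[16,0,19],[0,0,0],1],[[18,0,22],[0,0,0],1],[[20,0,25],[0,0,0],1],[[22,0,28],[0,0,0],1],[[24,0,31],[0,0,0],1],[[26,0,34],[0,0,0],1]]'; python3 -c "
from h import *
st();rows(154,176)"
```

```text
time_s: 9.22
position: [0.5567, 0.0494, 0.0567]
tcp_rot: [[-0.054, 0.999, -0.0], [0.999, 0.054, -0.001], [-0.001, -0.0, -1.0]]
force: [-0.4, -1.1, 0.4]
opening: 0.002
t 9.2167 u,w 89.73172731646955 34.72840470997708 th -0.04235347782545664 F [-0.4153 -1.0548  0.3528] J [-6.3604 39.1704 98.9693 -0.0648 41.8621 -9.4327]
154 [0.9, 0.6, 1.7] [-0.0, 0.0, 0.0]
156 [2.3, 0.6, 5.2] [-0.0, 0.0, 0.0]
158 [3.5, 0.6, 8.7] [-0.0, 0.0, 0.0]
160 [4.6, 0.6, 12.3] [-0.0, 0.0, 0.0]
162 [5.6, 0.6, 15.9] [-0.0, 0.0, 0.0]
164 [6.5, 0.6, 19.5] [-0.0, 0.0, 0.0]
166 [7.2, 0.6, 23.1] [-0.0, 0.0, 0.0]
168 [7.8, 0.6, 26.8] [-0.0, 0.0, 0.0]
170 [8.3, 0.6, 30.5] [-0.0, 0.0, 0.0]
172 [8.7, 0.6, 34.1] [-0.0, 0.0, 0.0]
174 [8.9, 0.6, 37.8] [-0.0, 0.0, 0.0]
176 [9.0, 0.6, 41.4] [-0.0, 0.0, 0.0]
```

```bash
python3 -m jog '[[[1,0,2],[0,0,0],1],[[2,0,5],[0,0,0],1],[[3,0,9],[0,0,0],1],[[4,0,12],[0,0,0],1],[[5,0,15],[0,0,0],1],[[6,0,18],[0,0,0],1],[[7,0,21],[0,0,0],1],[[7,0,24],[0,0,0],1],[[8,0,27],[0,0,0],1],[[8,0,30],[0,0,0],1],[[8,0,33],[0,0,0],1],[[8,0,36],[0,0,0],1]]'; python3 -c "
from h import *
st();rows(174,182,8)
a=vision.capture('scene')[100:350,110:460];b=vision.capture('top')[160:340,300:480]
a=cv2.resize(a,(533,400),interpolation=2);b=cv2.resize(b,(260,260),interpolation=2)
o=np.zeros((400,800,3),np.uint8);o[:,:533]=a;o[:260,540:]=b
cv2.imwrite('pics/s7.png',np.clip(o[:,:,::-1]*1.7,0,255).astype('uint8'))"
```

```text
time_s: 10.22
position: [0.556, 0.058, 0.0209]
tcp_rot: [[-0.054, 0.999, -0.0], [0.999, 0.054, 0.001], [0.001, -0.0, -1.0]]
force: [0.7, 2.3, 0.9]
opening: 0.004
t 10.2167 u,w 98.31377960292704 -1.1300422355390825 th 0.031113838831498205 F [0.6609 2.3338 0.8561] J [-5.5166 42.7309 99.6019  0.0445 37.6954 -8.6263]
174 [0.3, 0.8, 1.9] [-0.0, -0.0, 0.0]
175 [0.3, 0.8, 4.0] [-0.0, -0.0, 0.0]
176 [0.4, 0.8, 6.1] [-0.0, -0.0, 0.0]
177 [0.4, 0.8, 8.2] [-0.0, -0.0, 0.0]
179 [0.3, 0.8, 10.3] [-0.0, -0.0, 0.0]
180 [0.2, 0.8, 12.4] [-0.0, -0.0, 0.0]
181 [-0.0, 0.8, 14.4] [-0.0, -0.0, 0.0]
182 [-0.4, 0.8, 16.5] [-0.0, -0.0, 0.0]
```

View pics/s7.png

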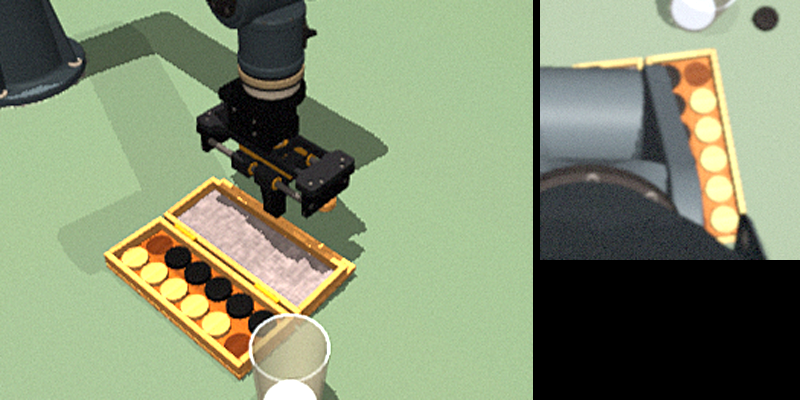

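```bash
python3 -m jog '[[[1,0,2],[0,0,0],1],[[1,0,4],[0,0,0],1],[[1,0,6],[0,0,0],1],[[1,0,8],[0,0,0],1],[[1,0,10],[0,0,0],1],[[1,0,11],[0,0,0],1],[[1,0,12],[0,0,0],1],[[1,0,13],[0,0,0],1],[[1,0,13],[0,0,0],1],[[1,0,13],[0,0,0],1]]'; python3 -c "
from h import *
st()"
```

```text
time_s: 11.15
position: [0.5564, 0.0584, 0.0084]
tcp_rot: [[-0.054, 0.999, 0.0], [0.999, 0.054, -0.0], [-0.0, 0.0, -1.0]]
force: [-0.4, -1.1, 2.8]
opening: 0.007
t 11.15 u,w 98.70071255085703 -13.594731402782584 th -0.018584270305346998 F [-0.3631 -1.1234  2.8048] J [-5.4467 44.0014 99.7249 -0.0244 36.2445 -8.5233]
```

```bash
python3 -m jog '[[[0,0,1],[0,0,0],1],[[0,0,1],[0,0,0],1],[[0,0,2],[0,0,0],1],[[0,0,2],[0,0,0],1],[[0,0,2],[0,0,0],1]]'
```

```text
time_s: 11.57
position: [0.5565, 0.0584, 0.0082]
tcp_rot: [[-0.054, 0.999, 0.001], [0.999, 0.054, -0.0], [-0.001, 0.001, -1.0]]
force: [-3.0, -1.2, 15.8]
opening: 0.006
```

```bash
python3 -m jog '[[[0,0,-3],[0,0,0],1],[[0,0,-10],[0,0,0],1],[[0,0,-25],[0,0,0],1],[[0,0,-50],[0,0,0],1],[[0,0,-80],[0,0,0],1],[[0,0,-110],[0,0,0],1],[[60,60,-140],[0,0,0],1],[[150,100,-180],[0,0,0],1],[[150,100,-180],[0,0,0],1],[[150,100,-180],[0,0,0],1],[[150,100,-180],[0,0,0],1],[[150,100,-180],[0,0,0],1]]'; python3 - <<'E'
from h import *
st()
s=vision.capture('scene');t=vision.capture('top')
o=np.zeros((600,800,3),np.uint8);o[:480,:400]=cv2.resize(s[120:420,110:360],(400,480));o[:480,400:]=cv2.resize(t[120:360,270:470],(400,480))
cv2.imwrite('pics/s8.png',np.clip(o[:480,:,::-1]*1.6,0,255).astype('uint8'))
# predicted folded rim corners in crop coordinates
p=(*BOX,np.pi)
for n,(x0,y0,f) in dict(scene=(110,120,1.6),top=(270,120,2)).items():
    q=proj(n,np.array([lidpt(p,r,0,y) for r,y in((2e-3,-.115),(.088,-.115),(.088,.115),(2e-3,.115))]))
    print(n,((q-[x0,y0])*f+[400 if n=='top' else 0,0]).round().tolist())
E
```

```text
time_s: 12.57
position: [0.6515, 0.2196, 0.1892]
tcp_rot: [[-0.058, 0.998, 0.009], [0.998, 0.058, 0.004], [0.003, 0.009, -1.0]]
force: [0.5, 0.6, 0.8]
opening: 0.007
t 12.5667 u,w 254.56785444856777 167.1813099018847 th 0.2027890878971917 F [0.486  0.5593 0.8023] J [ 9.2666 36.8968 74.6185  0.1584 67.9581  5.861 ]
scene [[314.0, 282.0], [367.0, 238.0], [226.0, 148.0], [173.0, 181.0]]
top [[603.0, 158.0], [505.0, 170.0], [541.0, 438.0], [645.0, 424.0]]
```

View pics/s8.png

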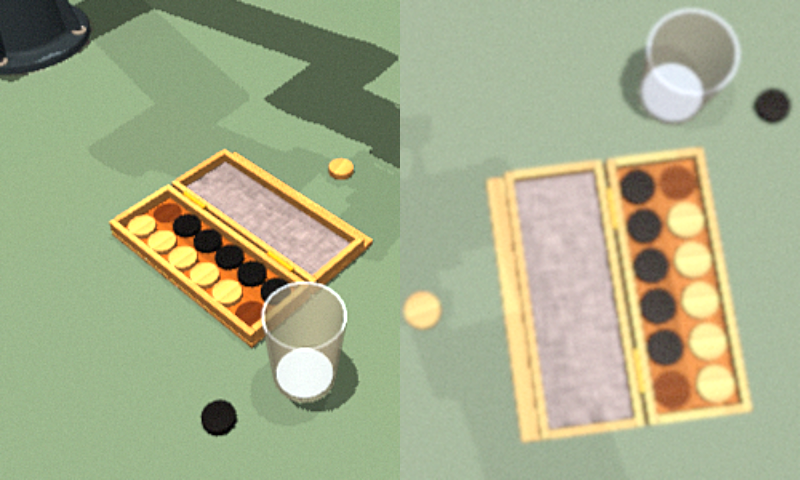

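```bash
python3 -c "
from rig import bot
print(bot.hand_in())"
```

```text
the job is handed in; nothing more can be done
None
```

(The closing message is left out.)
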